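Register a printing block in the corner guide

TASK

Get the red printing block in register without picking it up: push it over the table away from the robot until its long side lies flush against the long strip of the wooden corner guide, still clear of the short end strip, and then slide it along the long strip until it meets the end strip as well. Leave it lying flat and snug in the corner, touching both strips, and leave the other blocks, stamps, ink jar and roller where they are.

Things in the scene. Friction and masses are not known exactly. Their poses are not given: they have to be found in the camera images.
- red_block: printing block with a red top and a pale sun motif: wooden cuboid 60 mm (own x) by 80 mm (own y, the long side) by 30 mm high, 0.1 to 0.2 kg, loose on the table. Origin: centre of its underside; own z up. To be pushed. Starts in a row with the blue and green ones, in any place, its long side within 0.5 rad of parallel to the long strip.
- guide: L-shaped corner guide of two pale strips, 30 mm wide, 15 mm high, fixed. Origin: inner corner, at table height. Long strip's inner face: plane x = 0, running 500 mm along own -y (robot's right). End strip's inner face: plane y = 0, running 130 mm along own -x (to the robot). Strips lie outside (x > 0, y > 0). Block seated: centre at x = -30, y = -40 mm, long sides parallel. Paper inside is too thin to feel.
- blue_block: printing block with a blue top and a pale wave motif: wooden cuboid 60 mm (own x) by 80 mm (own y, the long side) by 30 mm high, 0.1 to 0.2 kg, loose on the table. Origin: centre of its underside; own z up. Bystander.
- green_block: printing block with a green top and a pale leaf motif: wooden cuboid 60 mm (own x) by 80 mm (own y, the long side) by 30 mm high, 0.1 to 0.2 kg, loose on the table. Origin: centre of its underside; own z up. Bystander.
- ink_jar: ink jar with black lid, 60 mm in diameter, 75 mm high, standing; origin: centre of its underside. Bystander.
- roller: hand inking roller lying flat, about 190 mm long and 120 mm wide overall, 36 mm high: black roll 100 mm long across own y at own x = +50 mm, wooden handle towards own -x; origin on the table between them. Bystander.
- star_stamp: flat green six-pointed star stamp, 58 mm across, 8 mm thick; origin: centre of its underside. Bystander.
- round_stamp: flat terracotta disc stamp, 50 mm in diameter, 14 mm thick; origin: centre of its underside. Bystander.

How it is judged:
On the way, in this order (a step that is already met when the one before it is completed fails the run):
1. the red block's long side lies flush against the long strip, at least 15 mm short of the end strip (x of red_block in the frame of guide between -0.034 and -0.026 m and angle between the y axis of red_block and the y axis of guide, either way round below 0.06 rad and height (world z) of red_block below 0.005 m and y of red_block in the frame of guide below -0.055 m), for 0.2 s.
2. slid along the long strip, the red block meets the end strip too (x of red_block in the frame of guide between -0.034 and -0.026 m and angle between the y axis of red_block and the y axis of guide, either way round below 0.06 rad and height (world z) of red_block below 0.005 m and y of red_block in the frame of guide between -0.044 and -0.036 m), for 0.2 s.
At the end, for the whole second after the job is handed in: the red block rests flat on the table in the guide's corner: its centre within 4 mm of the seated place along both guide axes, its long side within 0.06 rad of the long strip; every bystander within 10 mm of its start (all of step 2 and angle between red_block's own z axis and vertical below 0.06 rad and linear speed of red_block below 0.01 m/s and distance of each of blue_block, green_block, ink_jar, roller, star_stamp, round_stamp from where it was at the start of the episode below 0.01 m); the robot touches nothing.
It fails at once if the red block is lifted, carried or tipped (height (world z) of red_block above 0.008 m or angle between red_block's own z axis and vertical above 0.15 rad).
It fails at once if one of the other blocks, stamps, the ink jar or the roller is moved more than 10 mm (distance of any of blue_block, green_block, ink_jar, roller, star_stamp, round_stamp from where it was at the start of the episode above 0.01 m).
It also fails if it takes over 53 s, if anything falls off the work surface, if the arm or the gripper's body presses on something with over 40 N, if the wrist force passes 120 N, or if a joint passes its speed limit or range.

ROBOT

A 6-joint arm with a two-finger parallel gripper is mounted at the origin on the work surface. World frame = base frame: x ahead of the robot, y to its left, z up, the work surface at z = 0. Lengths are in m, angles in rad, forces in N, time in s.
With the tool pointing down it reaches from about 0.3 to 0.775 m from the base axis. Payload 14.6 kg.
Tool frame: the origin (TCP) lies midway between the tips of the shut fingers; the grasp point (between the pads) lies 19 mm behind it (manip.pinch_z is the distance from the TCP to the grasp point, in m); z points along the fingers, y is the line along which they close (so a half turn about z gives the same grasp; the last joint's range is limited). The gripper opens to 85 mm and grips with 20 to 120 N. Pads are 22 mm wide; open, the fingers measure 114 mm over their backs; the gripper's body (76 mm by 85 mm) begins 54 mm behind the grasp point. The pads swing forward as they close: fully open they stand 13 mm farther back than shut.
Start: joints at [1.245, 0.3, 1.521, -0, 1.321, -0.067], TCP at [0.141, 0.532, 0.231] pointing down, gripper open.
Joint ranges: [-3.03, 3.03], [-0.79, 2.21], [0.23, 2.52], [-1.04, 4.18], [0, 3.07], [-2.55, 2.55]. Speed limits (rad/s): [2.22, 2.22, 2.57, 3.14, 3.14, 3.14].

INTERFACE

Orientations are given as a unit quaternion [w, x, y, z].
In Python, from workcell import manip gives the robot as it stands. The module is installed in compiled form; this text tells all that it offers. Calls block until the motion is done:
- manip.goto(position, orientation): joint-space move of the TCP to a pose.
- manip.move_linear(position, orientation=None, velocity=0.15, f_stop=None): straight line of the TCP; orientation=None keeps the orientation; velocity is the mean speed in m/s. With f_stop (N) it stops when the force on the tool has changed by that much, and returns True; else False.
- manip.set_joints(angles): joint-space move.
- manip.open_gripper() and manip.close_gripper(squeeze=None): open the fingers fully, or close them until they stop; squeeze is the grip in N (None keeps the last).
- manip.pause(seconds).
- manip.solve_ik(position, orientation): joint angles nearest the present ones, or None.
- manip.get_obs(): the state.
- manip.get_image(name): name is "scene" or "top" or "wrist"; returns a dict with "color" (400x640x3 uint8, red, green, blue), "z_map" (400x640 float32, m along the optical axis (not along the pixel's ray), 0 where there is no reading), "mtx" (3x3 intrinsics, pixels), "distortion" ([k1, k2, p1, p2, k3] as OpenCV has them; the pictures are not rectified), "cam_to_world" (4x4, takes a point from camera to world coordinates); the wrist camera has in their place "mount" (4x4, takes a point from camera to tool coordinates, whose origin is the TCP and whose axes are the flange's). Camera axes: x right, y down, z forward; pixel columns grow to the right and rows downward; lengths in m; the calibration is good to about 2 mm. A picture is of the moment at which its call begins: read the wrist's pose just before it.
A pose or a line that the arm cannot do raises manip.PlanningError and nothing moves.
- manip.close_job(): hands the job in; it is judged then, once.
The state is a dict: "t": time; "q": joint angles; "joint_vel": joint speeds; "tau": joint torques, N m; "tcp_pos": TCP position; "ee_rot": TCP orientation; "wrist_force": force on the tool from outside, world axes, zero at the start; "wrist_torque": the same for the moment, N m; "gripper_width": finger opening in m; "finger_force": force on a finger pad.
Only numpy, scipy, OpenCV 4.12 (cv2) and the standard library are available. Lean on these libraries where they do the work, as an engineer would, in place of code of your own. Each camera call takes 0.05 s, during which the arm holds its last target. There are 200 camera calls.

## Working session

There is one attempt and no reset: what is moved stays moved. The work goes in short steps, each a Python script; the robot and the scene stay as the last script left them, time stands still between calls to the robot, and variables do not carry over. Pictures are saved under pics/ and viewed, at most 10 in all, crops included, and the job is handed in when it is done.

```bash
mkdir -p pics
python3 - <<'E'
from workcell import manip
import cv2,numpy as np,pickle
for n in("top","scene"):
    i=manip.get_image(n); pickle.dump(i,open(f"{n}0.pkl","wb"))
    cv2.imwrite(f"pics/{n}0.png",i["color"][:,:,::-1])
    print(n,i["mtx"].tolist(),i["distortion"],np.round(i["cam_to_world"],3).tolist())
o=manip.get_obs();print(o["t"],o["ee_rot"],o["tcp_pos"],manip.pinch_z)
E
```

```text
top [[379.324954542005, 0.0, 319.6466479059592], [0.0, 379.324954542005, 199.3639196216619], [0.0, 0.0, 1.0]] [-0.04226635  0.          0.          0.          0.        ] [[-0.026, -0.993, 0.115, 0.439], [-0.999, 0.024, -0.027, 0.034], [0.024, -0.116, -0.993, 0.948], [0.0, 0.0, 0.0, 1.0]]
scene [[440.6480542717598, 0.0, 320.9219202357524], [0.0, 440.6480542717598, 199.26458127023065], [0.0, 0.0, 1.0]] [-0.11162919  0.          0.          0.          0.        ] [[0.631, 0.426, -0.648, 1.459], [0.775, -0.338, 0.533, -0.732], [0.008, -0.839, -0.544, 0.836], [0.0, 0.0, 0.0, 1.0]]
0.1 [-9.52512835e-05  1.29021335e-01  9.91641682e-01 -5.10087037e-04] [0.14068931 0.53148917 0.2307824 ] 0.0187
```

View pics/top0.png

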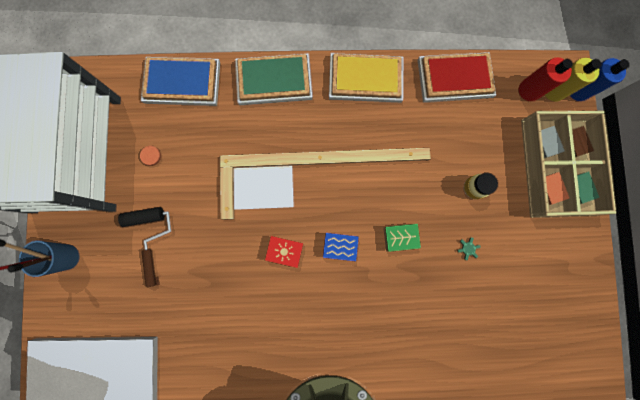

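View pics/scene0.png

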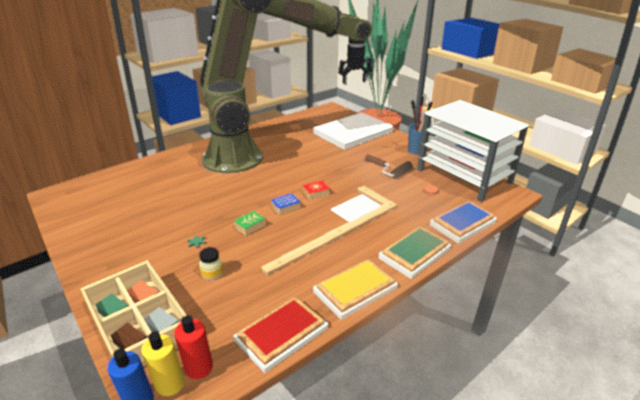

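The top view shows the red block at about (284,251) and blue at (341,247). The guide's inner corner is near (233,165), its long strip runs right to (430,154), and the end strip comes down to (227,218). The block's path to the strip is free. The scene view agrees with this.

```bash
cat > h.py <<'E'
import cv2,numpy as np
def cast(im,px,z):
    p=cv2.undistortPoints(np.float64(px).reshape(-1,1,2),im["mtx"],np.array(im["distortion"]))[:,0]
    T=im["cam_to_world"]; d=np.c_[p,np.ones(len(p))]@T[:3,:3].T
    return (T[:3,3]+d*((z-T[2,3])/d[:,2])[:,None])[:,:2]
def big(m):
    n,l,s,c=cv2.connectedComponentsWithStats(m.astype(np.uint8)); return l==1+np.argmax(s[1:,4])
def red(im,roi):
    r0,r1,c0,c1=roi; hsv=cv2.cvtColor(im["color"],cv2.COLOR_RGB2HSV)
    m=((hsv[...,0]<6)|(hsv[...,0]>172))&(hsv[...,1]>190)&(hsv[...,2]>110)
    k=np.zeros_like(m);k[r0:r1,c0:c1]=1; m=big(m&k)
    m=cv2.morphologyEx(m.astype(np.uint8),cv2.MORPH_CLOSE,np.ones((9,9)))
    c=max(cv2.findContours(m,cv2.RETR_EXTERNAL,cv2.CHAIN_APPROX_NONE)[0],key=cv2.contourArea)
    P=cast(im,c[:,0],0.03); r=cv2.minAreaRect((P*1000).astype(np.float32))
    b=cv2.boxPoints(r); e=[b[1]-b[0],b[2]-b[1]]; L=max(e,key=np.linalg.norm)
    L=L*np.sign(L[1]); return np.array(r[0])/1000,r[1],np.arctan2(-L[0],L[1])
E
python3 - <<'E'
import pickle
from h import *
im=pickle.load(open("top0.pkl","rb"))
print("red",red(im,(225,275,255,310)))
hsv=cv2.cvtColor(im["color"],cv2.COLOR_RGB2HSV)
for p in((320,157),(320,162),(320,166),(320,175),(227,190),(233,190)):print(p,hsv[p[1],p[0]])
m=(hsv[...,0]>14)&(hsv[...,0]<32)&(hsv[...,2]>120)&(hsv[...,1]<150)&(hsv[...,1]>40)
k=np.zeros_like(m);k[145:225,212:436]=1;m=big(m&k)
o=np.uint8(im["color"][:,:,::-1].copy());o[m]=(255,0,255)
cv2.imwrite("pics/m.png",cv2.resize(o[130:280,200:450],None,fx=3,fy=3,interpolation=0))
def fit(p):
    vx,vy,x,y=cv2.fitLine(p.astype(np.float32),cv2.DIST_HUBER,0,1e-4,1e-4)[:,0];return vx,vy,x,y
cols=[c for c in range(245,425)];rows=range(172,212)
top=[(c,np.flatnonzero(m[:,c])[0]-.5) for c in cols];bot=[(c,np.flatnonzero(m[:,c])[-1]+.5) for c in cols]
lf=[(np.flatnonzero(m[r])[0]-.5,r) for r in rows];rt=[(np.flatnonzero(m[r,:260])[-1]+.5,r) for r in rows]
for n,p,z in(("long out",top,.015),("long in z0",bot,0),("long in z15",bot,.015),("end out",lf,.015),("end in z0",rt,0),("end in z15",rt,.015)):
    vx,vy,x,y=fit(cast(im,p,z))
    if "long" in n: print(n,"ang",-np.arctan(vx/vy),"x at y=.2:",x+(.2-y)*vx/vy)
    else: print(n,"ang",np.arctan(vy/vx),"y at x=.57:",y+(.57-x)*vy/vx)
E
```

```text
red (array([0.42219846, 0.09928928]), (79.14672088623047, 58.52682876586914), np.float32(-0.2508274))
(320, 157) [ 19 152 205]
(320, 162) [ 25  85 202]
(320, 166) [ 12 149 140]
(320, 175) [ 12 151 171]
(227, 190) [ 19  99 204]
(233, 190) [ 13  86 122]
long out ang 0.018128948 x at y=.2: 0.6660628
long in z0 ang 0.017707184 x at y=.2: 0.63878953
long in z15 ang 0.017707184 x at y=.2: 0.63558084
end out ang 0.0044502793 y at x=.57: 0.25627914
end in z0 ang 0.003201579 y at x=.57: 0.22670518
end in z15 ang 0.0031991594 y at x=.57: 0.22366154
```

View pics/m.png

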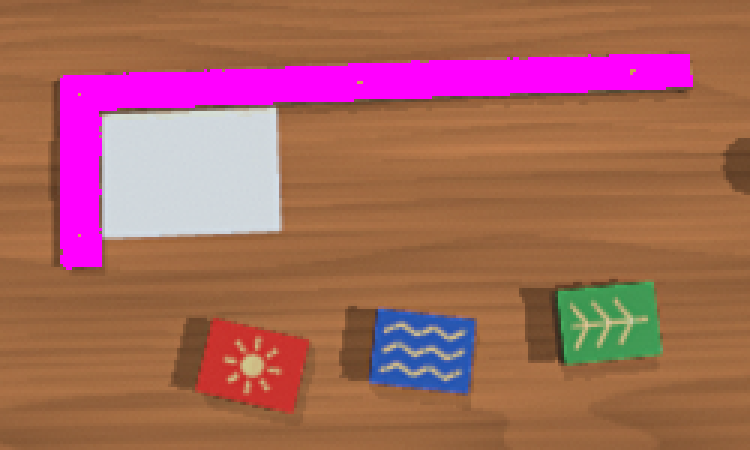

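```bash
cat >> h.py <<'E'
A=0.018; C=np.array([0.637,0.2265]); R=np.array([[np.cos(A),-np.sin(A)],[np.sin(A),np.cos(A)]])
Q=[0,-np.sin(A/2),np.cos(A/2),0]
def W(gx,gy,z): return [*(C+R@[gx,gy]),z]
def G(p): return R.T@(np.array(p)[:2]-C)
E
python3 - <<'E'
from workcell import manip
from h import *
g=G([0.4222,0.0993]);print("block in guide",g)
y=g[1]; manip.close_gripper()
manip.goto(W(-.285,y,.15),Q); manip.move_linear(W(-.285,y,.012),velocity=.12)
o=manip.get_obs();print(o["t"],o["tcp_pos"],o["wrist_force"],o["gripper_width"])
print(manip.move_linear(W(-.10,y,.012),velocity=.06,f_stop=15))
o=manip.get_obs();print(o["t"],G(o["tcp_pos"]),o["wrist_force"])
i=manip.get_image("top");cv2.imwrite("pics/t1.png",cv2.resize(i["color"][120:300,200:400,::-1],None,fx=3,fy=3))
E
```

```text
block in guide [-0.21705468 -0.1233132 ]
3.95 [0.35457865 0.09816255 0.01243707] [ 0.02210254 -0.0273265   0.24053426] 1.1825866149456102e-05
False
7.1833 [-0.10006154 -0.12331091] [-0.0635465   0.3009579  -0.10499246]
```

View pics/t1.png

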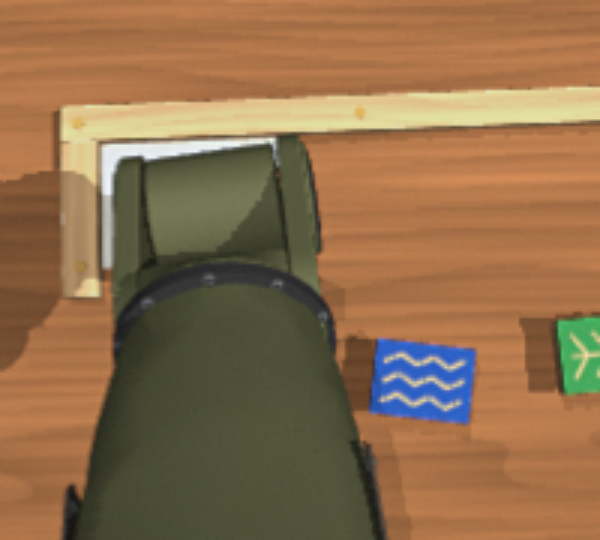

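The arm hides the block from above, and the blue block hasn't moved. I'll push on to the strip and check with the scene camera.

Run:
```python
from workcell import manip
from h import *
y=G(manip.get_obs()["tcp_pos"])[1]
print(manip.move_linear(W(-.055,y,.012),velocity=.02,f_stop=10))
o=manip.get_obs();print(o["t"],G(o["tcp_pos"]),o["wrist_force"])
manip.pause(.3)
i=manip.get_image("scene");cv2.imwrite("pics/s1.png",cv2.resize(i["color"][140:290,230:430,::-1],None,fx=4,fy=4))
try:
    c,s,a=red(i,(150,240,280,400));print(G(c),s,a-A)
except Exception as e:print(e)
```

```text
True
8.4083 [-0.08012828 -0.12319485] [-1.92206887e+00  3.30654168e-04  4.33122908e-01]
[-0.03439337 -0.13134361] (57.36052703857422, 28.913347244262695) -1.3058629
```

View pics/s1.png

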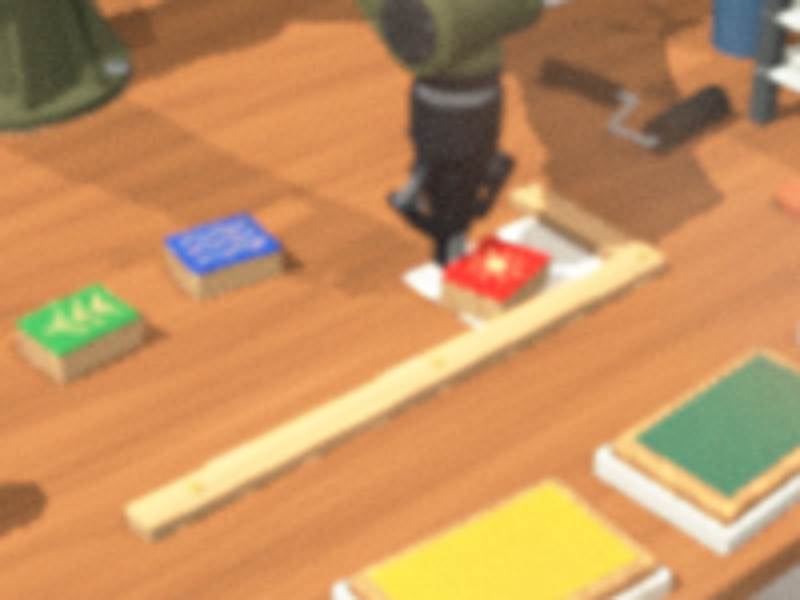

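The block has reached the strip but looks slightly rotated. I'll press on more firmly.

Run:
```python
from workcell import manip
from h import *
y=G(manip.get_obs()["tcp_pos"])[1]
print(manip.move_linear(W(-.055,y,.012),velocity=.012,f_stop=22))
o=manip.get_obs();print(o["t"],G(o["tcp_pos"]),o["wrist_force"],o["wrist_torque"])
manip.pause(.3);o=manip.get_obs();print(o["t"],G(o["tcp_pos"]),o["wrist_force"])
g=G(o["tcp_pos"])
manip.move_linear(W(g[0]-.03,y,.012),velocity=.1)
manip.move_linear(W(g[0]-.03,y,.12),velocity=.2)
manip.goto(W(-.12,-.30,.15),Q)
i=manip.get_image("top");cv2.imwrite("pics/t2.png",cv2.resize(i["color"][130:280,200:400,::-1],None,fx=4,fy=4))
c,s,a=red(i,(150,230,225,310));print(G(c),s,a-A,manip.get_obs()["t"])
```

```text
True
9.4083 [-0.07986549 -0.12308407] [-3.03460365  0.63912759  1.85725355] [0.05589101 0.35997971 0.01305869]
9.7083 [-0.07988526 -0.12311687] [-2.25565348  0.30937929  2.43128366]
[-0.04071848 -0.10736143] (59.56000518798828, 75.48564147949219) 0.26079988 11.65
```

View pics/t2.png

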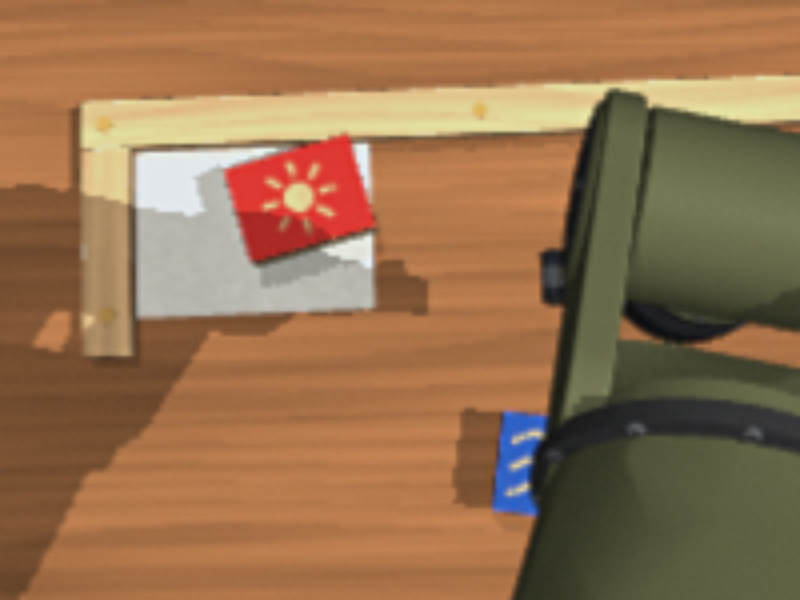

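The block has over-rotated by +0.26 rad, with only its far right corner touching the strip. I'll push its left end to swing it flush.

```bash
cat > push.py <<'E'
from workcell import manip
from h import *
import sys
y=float(sys.argv[1]);name=sys.argv[2]
manip.goto(W(-.115,y,.12),Q); manip.move_linear(W(-.115,y,.012),velocity=.12)
print(manip.move_linear(W(-.06,y,.012),velocity=.02,f_stop=20))
manip.pause(.3);o=manip.get_obs();g=G(o["tcp_pos"]);print(o["t"],g,o["wrist_force"])
manip.move_linear(W(g[0]-.03,y,.012),velocity=.1)
manip.move_linear(W(g[0]-.03,y,.12),velocity=.2)
manip.goto(W(-.10,-.30,.15),Q)
i=manip.get_image("top");cv2.imwrite(f"pics/{name}.png",cv2.resize(i["color"][130:280,200:400,::-1],None,fx=4,fy=4))
c,s,a=red(i,(150,230,225,310));print(G(c),s,a-A,manip.get_obs()["t"])
E
python3 push.py -.086 t3
```

```text
True
15.7917 [-0.07308511 -0.08599905] [ 0.29172828 -0.68215667  0.0242075 ]
[-0.03263097 -0.11088385] (58.08964920043945, 76.35917663574219) 0.009237677 17.85
```

View pics/t3.png

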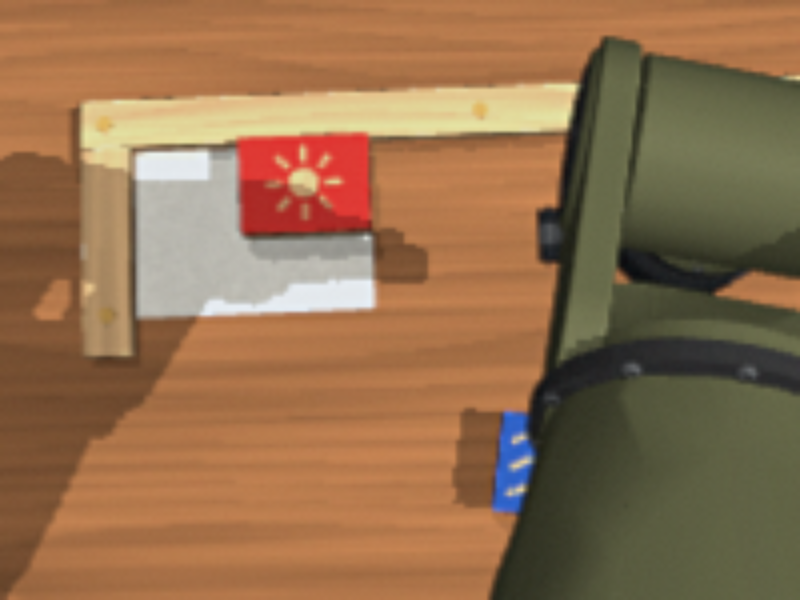

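The block now lies flush, with angle error 0.009 rad and y ≈ -0.11. I'll press once at its centre to be sure, then slide it along the strip.

```bash
python3 push.py -.108 t4
cat > slide.py <<'E'
from workcell import manip
from h import *
i=manip.get_image("top");c,s,a=red(i,(150,230,225,310));g=G(c);print(g,a-A)
assert abs(a-A)<.04 and abs(g[0]+.032)<.004
y=g[1]-.04-.015-.022
manip.goto(W(-.033,y,.12),Q);manip.move_linear(W(-.033,y,.012),velocity=.12)
print(manip.move_linear(W(-.032,-.115,.012),velocity=.04,f_stop=15));print(G(manip.get_obs()["tcp_pos"]))
print(manip.move_linear(W(-.031,-.08,.012),velocity=.02,f_stop=20))
manip.pause(.3);o=manip.get_obs();e=G(o["tcp_pos"]);print(o["t"],e,o["wrist_force"])
manip.move_linear(W(e[0],e[1]-.03,.012),velocity=.1)
manip.move_linear(W(e[0],e[1]-.03,.12),velocity=.2)
manip.goto(W(-.10,-.30,.15),Q)
i=manip.get_image("top");cv2.imwrite("pics/t5.png",cv2.resize(i["color"][130:280,200:400,::-1],None,fx=4,fy=4))
c,s,a=red(i,(150,230,225,310));print(G(c),s,a-A,manip.get_obs()["t"])
E
python3 slide.py
```

```text
True
21.925 [-0.07300209 -0.1081047 ] [0.79005421 0.12564767 0.41972982]
[-0.03264636 -0.11093504] (58.1261100769043, 76.3722152709961) 0.011362901 23.9167
[-0.03270986 -0.11093576] 0.011362897
False
[-0.03183283 -0.11504034]
True
28.9833 [-0.03166157 -0.0941739 ] [ 1.25887559 -4.38585923  3.53001273]
[-0.03208248 -0.04132344] (76.00757598876953, 57.36838912963867) -0.026459051 30.9583
```

View pics/t5.png

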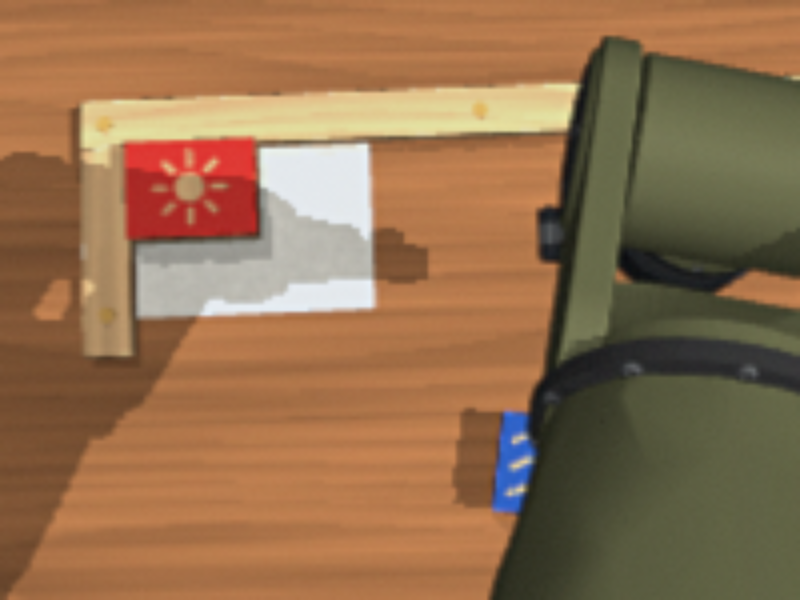

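Slide done and the block sits in the corner. A last light press towards the long strip will make it snug and remove the apparent 0.026 rad tilt.

```bash
python3 push.py -.045 t6
```

```text
True
35.2417 [-0.07301043 -0.04510843] [ 0.13139698 -1.08444017 -0.13264769]
[-0.03208248 -0.04132344] (76.00757598876953, 57.36838912963867) -0.026459051 37.4417
```

View pics/t6.png

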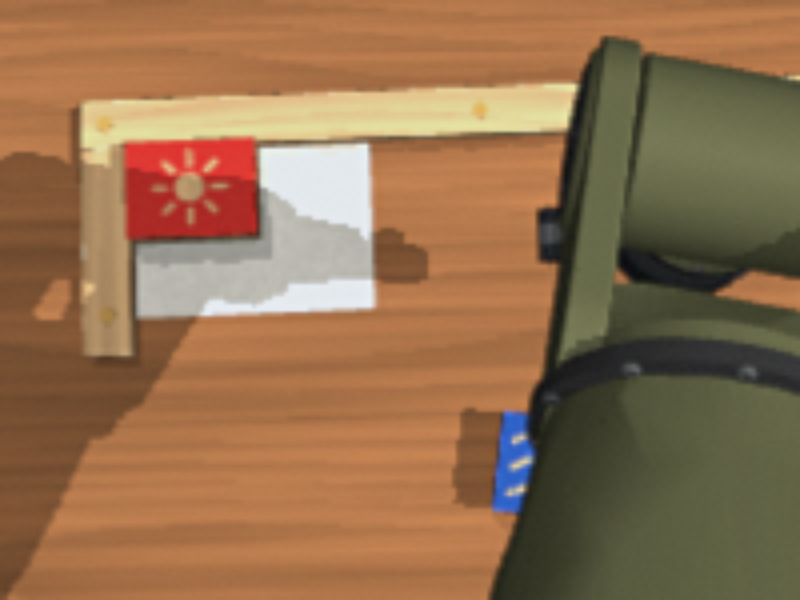

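The last press moved nothing: the block is flush with the long strip and against the end strip. The finger stopped at the same depth as in the earlier flush presses, -0.073. I'm handing it in.

```bash
python3 -c "
from workcell import manip
print(manip.close_job())"
```

```text
the job is handed in; nothing more can be done
None
```

The red block lies flat and snug in the guide's corner, touching both strips, and I handed the job in (about 37 s on the robot's clock at the last check, verdict not shown); none of the other items was touched by the planned moves, though I only saw part of the blue block in the last pictures.

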